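# White tile under the vial bridge

### The job

Push the white tile along the bench with the fingertips and slide it under the low clear bridge that the vials stand on, until it lies square in the middle of the opening and sticks out equally at both ends. Keep the tile flat on the bench all the time (never lift or tip it), leave the vials, the beaker and the red cap where they are, and finish with the hand clear.

Things in the scene. Friction and masses are not known exactly. Their poses are not given: they have to be found in the camera images.
- tile: Loose plain white ceramic tile flat on the bench, 95 mm (its x) by 140 mm (its y, the long way) by 10 mm thick, edges rounded 2 mm, 0.2 to 0.45 kg. Origin at the centre of its underside, z up. Starts left (+y) or right (-y) of the bridge, long way roughly towards it but turned and off the line of the opening. Too wide to pinch; stays where it is left.
- bridge: Low bridge fixed to the bench: clear plastic deck 140 mm (its x) by 80 mm (its y), 6 mm thick, top 20 mm above the bench, on two black bars along its y, each 14 mm wide. The opening runs along its y, open at both ends: 112 mm wide, 14 mm high, 80 mm long. Origin on the bench under the middle of the deck, z up. The tile's long way goes along it and sticks out 30 mm at both ends.
- vial_a: Loose closed amber glass vial, 24 mm across, 45 mm tall, standing on the bridge's deck (top 65 mm above the bench). Origin at the centre of its underside. To be left alone.
- vial_b: Loose closed green glass vial, 24 mm across, 45 mm tall, standing on the bridge's deck (top 65 mm above the bench). Origin at the centre of its underside. To be left alone.
- beaker: Loose clear glass beaker, 60 mm across, 75 mm tall, standing on the bench on the other side of the bridge from the tile. Origin at the centre of its underside. To be left alone.
- cap: Loose red plastic cap, a disc 56 mm across and 10 mm high, lying on the bench beyond the bridge. Origin at the centre of its underside. To be left alone.
Mind the look-alikes: they are no part of the job. Of the things shaped like the bridge, the clear one is meant.

How it is judged:
By the outcome, as a careful person would: the job done as asked, in the order asked, and still so for the second after the job is handed in, with the robot touching nothing.
It also fails if it takes over 72 s, if anything falls off the work surface, if the arm or the gripper's body presses on something with over 40 N, if the wrist force passes 120 N, or if a joint passes its speed limit or range.

### The arm

A 6-joint arm with a two-finger parallel gripper is mounted at the origin on the work surface. World frame = base frame: x ahead of the robot, y to its left, z up, the work surface at z = 0. Lengths are in m, angles in rad, forces in N, time in s.
With the tool pointing down it reaches from about 0.35 to 0.775 m from the base axis. Payload 5.5 kg.
Tool frame: the origin (TCP) lies between the finger pads; the fingertips stand 19 mm ahead of it and the grasp point (between the pads) is the TCP; z points along the fingers, x is the direction in which the jaws open and shut, and the axes are right-handed (so a half turn about z gives the same grasp; the last joint's range is limited). The gripper opens to 85 mm and grips with 20 to 120 N. Pads are 22 mm wide; open, the fingers measure 114 mm over their backs; the gripper's body (76 mm by 85 mm) begins 54 mm behind the grasp point. The pads swing forward as they close: fully open they stand 13 mm farther back than shut.
Start: joints at [-1.257, 0.313, 0.046, 1.304, 0, 1.431], TCP at [0.252, -0.517, 0.25] pointing down, gripper open.
Joint ranges: [-2.76, 2.76], [-0.86, 1.69], [-1.03, 1.26], [-2.2, 2.34], [-1.47, 1.5], [-3.14, 3.14]. Speed limits (rad/s): [2.57, 2.57, 3.14, 3.14, 3.14, 3.14].

### API

Orientations are given as a unit quaternion [w, x, y, z].
In Python, from workcell import env gives the robot as it stands. The module is installed in compiled form; this text tells all that it offers.
- The arm moves only by the tool carry_out, never from a script. Its argument "steps" is a list of rows, each a list of 7 numbers: the gripper command: -1 is shut, 1 is fully open, values between are in proportion, then the shift along the tool's x, y, z in m, then the turn, a rotation vector about the tool's x, y, z in rad. A call has 1 to 20 rows; each row shifts and turns the commanded pose from where the row before left it, along the tool's axes as they then stand; what a row does not reach is not made up. A row lasts 1/8 s, in which the tool goes at most 62.5 mm and 10.7 degrees, less where a joint would pass 70% of its speed; a pose out of reach is approached as far as the arm can. A call with a gripper value outside its range is refused whole. The fingers move at their own pace and stop on an object; "grip_force" is the grip in N (left out, the last holds). Time passes only in rows, so rows that do not move let the fingers close. It gives the time, the measured TCP pose, the force and the opening at its end, in the units of the state.
- env.get_state(): the state, without advancing time (a new reading comes with each control period).
- env.read_camera(name): name is "scene" or "side" or "wrist"; returns a dict with "color" (480x640x3 uint8, red, green, blue), "K" (3x3 intrinsics, pixels), "R" (3x3) and "t" (3): a world point X has camera coordinates R X + t. Camera axes: x right, y down, z forward; pixel columns grow to the right and rows downward; lengths in m; the calibration is good to about 2 mm. A picture is of the moment at which its call begins. There is no depth.
- env.hand_in(): hands the job in, once; it reports no verdict.
The state is a dict: "clock": time; "joint_pos": joint angles; "qvel": joint speeds; "tau": joint torques, N m; "tcp_pos": TCP position; "orientation": TCP orientation; "wrist_force": force on the tool from outside, world axes, zero at the start; "ft_torque": the same for the moment, N m; "finger_gap": finger opening in m.
Only numpy, scipy, OpenCV 4.12 (cv2) and the standard library are available. Lean on these libraries where they do the work, as an engineer would, in place of code of your own. Each camera call takes 0.05 s, during which the arm holds its last target. There are 200 camera calls.

## Working session

There is one attempt and no reset: what is moved stays moved. The work goes in short steps, Python scripts to look and compute and a tool call to move; the robot and the scene stay as the last step left them, time stands still between calls to the robot, and variables do not carry over. Pictures are saved under pics/ and viewed, about 8 in all and at most 12, crops included, and the job is handed in when it is done.

Besides the shell and the picture viewer there is one more tool, called after "Call:" in YAML: its name, and indented under it one key for each argument. carry_out: Moves the arm, as the interface text tells. Its arguments: {"type":"object","properties":{"steps":{"type":"array","items":{"type":"array","items":{"type":"number"}}},"grip_force":{"type":"number"}},"required":["steps"]}

```bash
mkdir -p pics; cat > h.py <<'E'
import numpy as np, cv2
from workcell import env
def ray(c,uv,z):
    d=c["R"].T@np.linalg.inv(c["K"])@np.array([uv[0],uv[1],1.]); o=-c["R"].T@c["t"]
    return o+d*(z-o[2])/d[2]
def proj(c,X):
    p=c["K"]@(c["R"]@np.array(X,float)+c["t"]); return p[:2]/p[2]
def save(c,n): cv2.imwrite(n,cv2.cvtColor(c["color"],cv2.COLOR_RGB2BGR))
E
python3 - <<'E'
from h import *
import pickle
for n in("scene","side"):
    c=env.read_camera(n); save(c,f"pics/{n}0.png"); pickle.dump(c,open(n+"0.pkl","wb"))
    print(n,-c["R"].T@c["t"],c["K"][0,0])
print(env.get_state())
E
```

```text
scene [ 0.81725496 -0.54516195  0.49632636] 492.86751011870086
side [0.427826   0.78159944 0.65806551] 566.6099068691833
{'clock': 0.1, 'joint_pos': array([-1.25662395e+00,  3.13917204e-01,  4.50873638e-02,  1.30361972e+00,
       -1.74543586e-07,  1.43117848e+00]), 'qvel': array([-0.00044454, -0.00070412,  0.00320203, -0.00055695, -0.00277995,
       -0.00037109]), 'tau': array([ 3.08423259e-03, -4.81727028e+01,  2.99241507e+01,  1.28586733e-02,
       -8.47670435e-05, -1.83579232e-06]), 'tcp_pos': array([ 0.25191209, -0.51639628,  0.2495005 ]), 'orientation': array([-5.31264149e-04,  8.48049028e-01, -5.29917128e-01, -6.33285622e-04]), 'wrist_force': array([ 0.07491538, -0.82925375, -0.18717957]), 'ft_torque': array([ 0.05139012,  0.00433115, -0.0005902 ]), 'finger_gap': 0.085561824659694}
```

View pics/scene0.png

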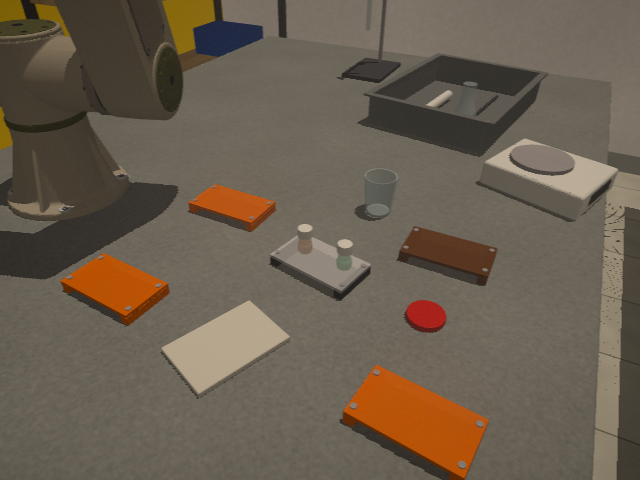

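View pics/side0.png

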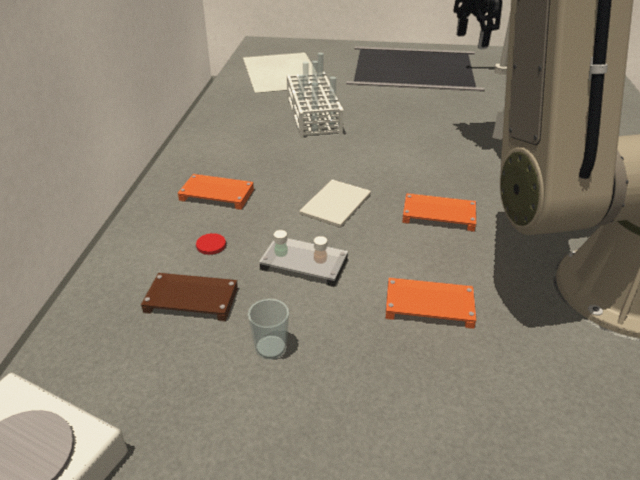

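Scene view: tile at (227,345), clear bridge at (320,262) with amber and green vials, beaker at (378,195), cap at (426,316). The side view agrees: tile (337,202), bridge (304,260).

```bash
python3 - <<'E'
from h import *
import pickle
crops={"scene":(255,220,125,85),"side":(250,225,110,70)}; ims=[]
for n,tc in(("scene",(227,345)),("side",(337,202))):
    c=pickle.load(open(n+"0.pkl","rb")); im=c["color"]
    g=cv2.cvtColor(im,cv2.COLOR_RGB2GRAY); print(n,"tile",im[tc[1],tc[0]])
    m=(g>0.72*g[tc[1],tc[0]]).astype(np.uint8)
    _,l=cv2.connectedComponents(m); m=(l==l[tc[1],tc[0]]).astype(np.uint8)
    k=max(cv2.findContours(m,0,2)[0],key=cv2.contourArea)
    P=np.array([ray(c,p[0],0.01)[:2] for p in k],np.float32)
    print(cv2.minAreaRect(P*1000), cv2.boxPoints(cv2.minAreaRect(P*1000)).round(1).tolist())
    x,y,w,h=crops[n]; ims.append(cv2.resize(im[y:y+h,x:x+w][:,:,::-1],None,fx=6,fy=6,interpolation=2)[:300 if 0 else None])
    cv2.imwrite(f"pics/c_{n}.png",ims[-1])
E
```

```text
scene tile [182 165 141]
((517.2575073242188, -199.38092041015625), (138.9585723876953, 94.54242706298828), 68.0582046508789) [[447.3999938964844, -246.1999969482422], [535.0999755859375, -281.5], [587.0999755859375, -152.60000610351562], [499.3999938964844, -117.30000305175781]]
side tile [231 222 196]
((514.609619140625, -197.172119140625), (143.16140747070312, 95.8235855102539), 67.78290557861328) [[443.20001220703125, -245.3000030517578], [531.9000244140625, -281.6000061035156], [586.0, -149.0], [497.29998779296875, -112.80000305175781]]
```

View pics/c_scene.png

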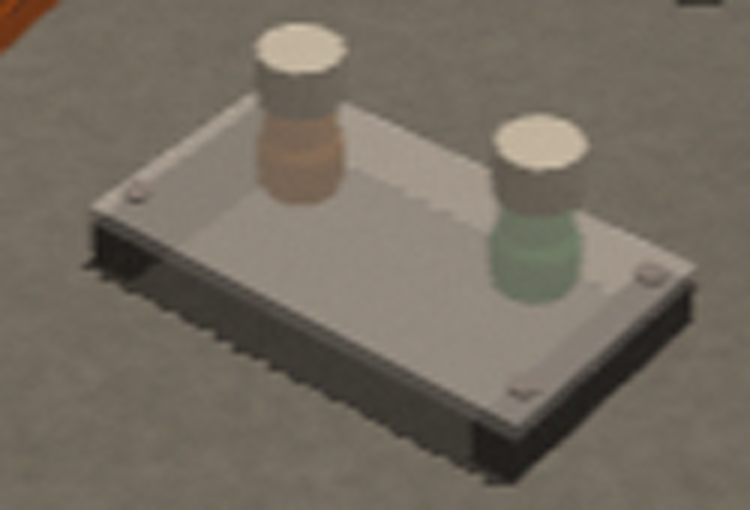

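View pics/c_side.png

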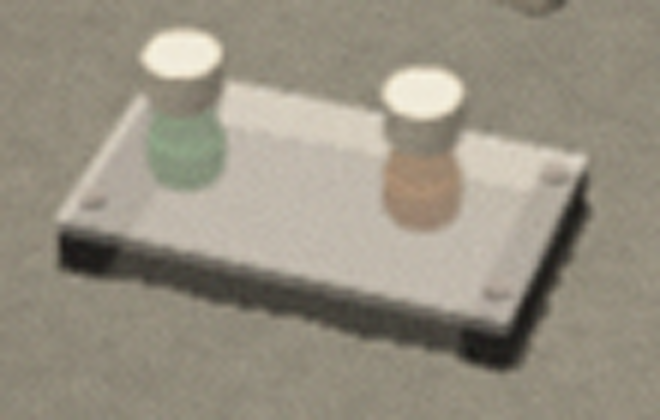

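Both crops show the deck's top corners clearly: scene (92,210), (515,430), (695,268); side (62,222), (508,327), (588,158), (143,93). The vials stand on the deck.

```bash
python3 - <<'E'
from h import *
import pickle
D={"scene":((255,220),[(92,210),(515,430),(695,268)]),"side":((250,225),[(62,222),(508,327),(588,158),(143,93)])}
V={"scene":[(300,50),(540,145)],"side":[(424,94),(182,55)]}
for n,(o,ps) in D.items():
    c=pickle.load(open(n+"0.pkl","rb"))
    f=lambda p,z:ray(c,(o[0]+p[0]/6-.4,o[1]+p[1]/6-.4),z)[:2]*1000
    Q=np.array([f(p,.02) for p in ps]); print(n,Q.round(1).tolist())
    d=np.diff(Q,axis=0); print([round(np.linalg.norm(e),1) for e in d],np.degrees(np.arctan2(d[:,1],d[:,0])).round(2), "ctr",(Q[0]+Q[2])/2)
    print("vials",[f(p,.065).round(1) for p in V[n]])
    for nm,z,t in(("scene",0,(426,316)),("scene",0,(378,211)),("side",0,(211,244)),("side",0,(270,346))):
        if nm==n: print("cap/beaker",(ray(c,t,z)[:2]*1000).round())
E
```

```text
scene [[479.1, -23.7], [613.9, -51.5], [629.5, 26.4]]
[np.float64(137.7), np.float64(79.5)] [-11.65  78.7 ] ctr [554.27610051   1.3394127 ]
vials [array([523.8,   9.5]), array([5.955e+02, 1.000e-01])]
cap/beaker [735. -23.]
cap/beaker [576. 206.]
side [[624.9, 31.8], [490.2, 60.2], [474.5, -19.2], [613.2, -32.7]]
[np.float64(137.7), np.float64(81.0), np.float64(139.4)] [ 168.09 -101.2    -5.55] ctr [549.70692648   6.27932747]
vials [array([520.3,  14.3]), array([592.4,   5.3])]
cap/beaker [734. -30.]
cap/beaker [573. 205.]
```

```bash
cat >> h.py <<'E'
from scipy.spatial.transform import Rotation as Rn
C=np.array([.552,.004]); TH=np.radians(78.5); d=np.array([np.cos(TH),np.sin(TH)]); e=np.array([d[1],-d[0]])
def go(lat,al,z,ang):   # ang: wanted world angle of tool x, deg; prints current bridge-frame pose and tool-frame deltas
    s=env.get_state(); R=Rn.from_quat(np.roll(s["orientation"],-1)).as_matrix(); p=s["tcp_pos"]
    r=p[:2]-C; print("t",s["clock"],"lat/al mm",(r@e*1e3).round(1),(r@d*1e3).round(1),"z",p[2].round(4),"gap",s["finger_gap"].round(4),"F",s["wrist_force"].round(1))
    Rt=Rn.from_euler("z",ang,degrees=True)*Rn.from_euler("x",180,degrees=True)
    rv=(Rn.from_matrix(R).inv()*Rt).as_rotvec(); w=np.r_[C+lat*e+al*d,z]
    print("turn first",rv.round(4),"then shift",(Rt.as_matrix().T@(w-p)).round(4),"world",w.round(3))
E
python3 - <<'E'
from h import *
import pickle
c=pickle.load(open("scene0.pkl","rb"))
for p in[(345,412),(376,370)]: print(ray(c,p,.02).round(3))
go(.09,-.2,.10,-101.5)
E
```

```text
[ 0.701 -0.232  0.02 ]
[ 0.711 -0.161  0.02 ]Traceback (most recent call last):
  File "<stdin>", line 5, in <module>
  File "h.py", line 13, in go
    r=p[:2]-C; print("t",s["clock"],"lat/al mm",(r@e*1e3).round(1),(r@d*1e3).round(1),"z",p[2].round(4),"gap",s["finger_gap"].round(4),"F",s["wrist_force"].round(1))
                                                                                                              ^^^^^^^^^^^^^^^^^^^^^
AttributeError: 'float' object has no attribute 'round'
```

```bash
sed -i 's/s\["finger_gap"\].round(4)/round(s["finger_gap"],4)/' h.py
python3 -c "
from h import *
go(.09,-.2,.10,-101.5)"
```

```text
t 0.1 lat/al mm -190.3 -569.8 z 0.2495 gap 0.0856 F [ 0.1 -0.8 -0.2]
turn first [3.000e-04 1.700e-03 6.545e-01] then shift [-0.3698 -0.2803  0.1495] world [ 0.6  -0.21  0.1 ]
```

Call:
carry_out:
  steps:
    - [0.2,0,0,0,0,0,0.164]
    - [0.2,0,0,0,0,0,0.164]
    - [0.2,0,0,0,0,0,0.164]
    - [0.2,0,0,0,0,0,0.163]
    - [0.2,-0.037,-0.028,0.015,0,0,0]
    - [0.2,-0.037,-0.028,0.015,0,0,0]
    - [0.2,-0.037,-0.028,0.015,0,0,0]
    - [0.2,-0.037,-0.028,0.015,0,0,0]
    - [0.2,-0.037,-0.028,0.015,0,0,0]
    - [0.2,-0.037,-0.028,0.015,0,0,0]
    - [0.2,-0.037,-0.028,0.015,0,0,0]
    - [0.2,-0.037,-0.028,0.015,0,0,0]
    - [0.2,-0.037,-0.028,0.015,0,0,0]
    - [0.2,-0.037,-0.028,0.015,0,0,0]
    - [0.2,0,0,0,0,0,0]
    - [0.2,0,0,0,0,0,0]

```text
clock: 2.1
tcp_pos: [0.5998, -0.2102, 0.0998]
orientation: [-0.001, -0.633, 0.774, 0.0]
wrist_force: [0.1, 0.2, 0.2]
finger_gap: 0.0513
```

```bash
python3 -c "
from h import *
go(.09,-.2,.030,-101.5)"
```

```text
t 2.1 lat/al mm 89.6 -200.3 z 0.0998 gap 0.0513 F [0.1 0.2 0.2]
turn first [ 0.0014 -0.0002 -0.    ] then shift [-0.0003 -0.0004  0.0698] world [ 0.6  -0.21  0.03]
```

Call:
carry_out:
  steps:
    - [0.2,0,0,0.025,0,0,0]
    - [0.2,0,0,0.025,0,0,0]
    - [0.2,0,0,0.02,0,0,0]
    - [0.2,0,0,0.005,0,0,0]
    - [0.2,0,0,0,0,0,0]

```text
clock: 2.72
tcp_pos: [0.6, -0.2112, 0.0258]
orientation: [-0.0, -0.632, 0.775, -0.0]
wrist_force: [-0.4, -0.3, 0.5]
finger_gap: 0.0513
```

Call:
carry_out:
  steps:
    - [0.2,0,0,0.002,0,0,0]
    - [0.2,0,0,0.002,0,0,0]
    - [0.2,0,0,0,0,0,0]

```text
clock: 3.1
tcp_pos: [0.6005, -0.2103, 0.0215]
orientation: [0.0, -0.633, 0.775, -0.0]
wrist_force: [0.3, 0.2, -0.4]
finger_gap: 0.0514
```

```bash
python3 -c "
from h import *
go(.059,-.2,.018,-101.5)
c=env.read_camera('side');m=c['color'][150:300,230:430];cv2.imwrite('pics/s1.png',cv2.resize(m[:,:,::-1],None,fx=4,fy=4,interpolation=2))"
```

```text
t 3.1 lat/al mm 90.2 -200.3 z 0.0215 gap 0.0514 F [ 0.3  0.2 -0.4]
turn first [-0.0003 -0.0002 -0.0004] then shift [-0.0003  0.0312  0.0035] world [ 0.57  -0.204  0.018]
```

View pics/s1.png

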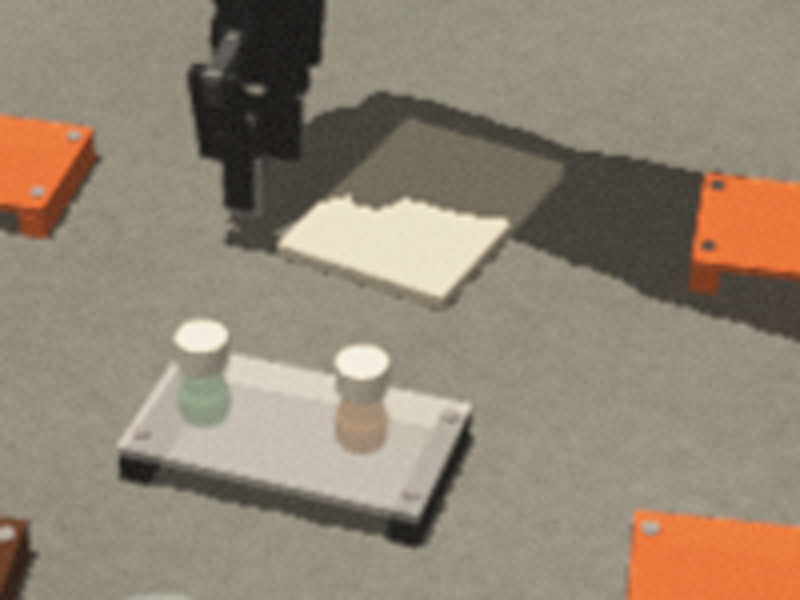

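The fingers stand beside the nose's right side (finger at crop (245,190)); the tile has not moved. I'll feel for the bench next.

Call:
carry_out:
  steps:
    - [0.2,0,0,0.002,0,0,0]
    - [0.2,0,0,0.002,0,0,0]
    - [0.2,0,0,0,0,0,0]

```text
clock: 3.52
tcp_pos: [0.6002, -0.2101, 0.017]
orientation: [-0.0, -0.633, 0.775, 0.0]
wrist_force: [-0.9, -0.2, -0.0]
finger_gap: 0.0514
```

Call:
carry_out:
  steps:
    - [0.2,0,0,0.0015,0,0,0]
    - [0.2,0,0,0,0,0,0]

```text
clock: 3.78
tcp_pos: [0.6005, -0.2103, 0.0158]
orientation: [0.0, -0.633, 0.775, -0.0]
wrist_force: [0.1, -0.4, 0.9]
finger_gap: 0.0514
```

Call:
carry_out:
  steps:
    - [0.2,0,0,0.0015,0,0,0]
    - [0.2,0,0,0,0,0,0]

```text
clock: 4.03
tcp_pos: [0.6005, -0.2103, 0.0158]
orientation: [0.0, -0.633, 0.775, -0.0]
wrist_force: [-3.7, 1.7, 9.8]
finger_gap: 0.0514
```

Call:
carry_out:
  steps:
    - [0.2,0,0,0.0015,0,0,0]
    - [0.2,0,0,0,0,0,0]

```text
clock: 4.28
tcp_pos: [0.6005, -0.2103, 0.0157]
orientation: [0.0, -0.633, 0.775, -0.001]
wrist_force: [-5.9, 2.0, 18.2]
finger_gap: 0.0511
```

Bench contact comes at TCP z = 15.8 mm. I'll raise to about 19 mm (tips 3 mm up) and push the side square.

Call:
carry_out:
  steps:
    - [0.2,0,0,-0.006,0,0,0]
    - [0.2,0,0,0,0,0,0]
    - [0.2,0,0.004,0,0,0,0]
    - [0.2,0,0.004,0,0,0,0]
    - [0.2,0,0.004,0,0,0,0]
    - [0.2,0,0.004,0,0,0,0]
    - [0.2,0,0.004,0,0,0,0]
    - [0.2,0,0.004,0,0,0,0]
    - [0.2,0,0.003,0,0,0,0]
    - [0.2,0,0.003,0,0,0,0]
    - [0.2,0,0,0,0,0,0]

```text
clock: 5.65
tcp_pos: [0.5707, -0.2043, 0.0189]
orientation: [-0.0, -0.632, 0.775, -0.0]
wrist_force: [0.2, -0.0, 0.3]
finger_gap: 0.0511
```

```bash
cat >> h.py <<'E'
def tile(n,seed,frac=.72,z=.01):
    c=env.read_camera(n); g=cv2.cvtColor(c["color"],cv2.COLOR_RGB2GRAY); u,v=seed
    m=(g>frac*g[v,u]).astype(np.uint8); _,l=cv2.connectedComponents(m); m=(l==l[v,u]).astype(np.uint8)
    k=max(cv2.findContours(m,0,2)[0],key=cv2.contourArea)
    P=np.array([ray(c,p[0],z)[:2]-C for p in k]); P=np.c_[P@e,P@d]*1e3
    r=cv2.minAreaRect(P.astype(np.float32)); print(n,"tile lat/al",np.round(r[0],1),"size",np.round(r[1],1),"ang",round(r[2],2)); return c
E
python3 -c "
from h import *
go(.059,-.2,.019,-101.5)
c=tile('scene',(230,350)); save(c,'pics/sc2.png')"
```

```text
t 5.65 lat/al mm 59.9 -200.3 z 0.0189 gap 0.0511 F [ 0.2 -0.   0.3]
turn first [ 0.0001 -0.0002 -0.0005] then shift [-0.0003  0.0009 -0.0001] world [ 0.57  -0.204  0.019]
scene tile lat/al [-493.5  772.2] size [3303.7 2530.9] ang 40.16
```

View pics/sc2.png

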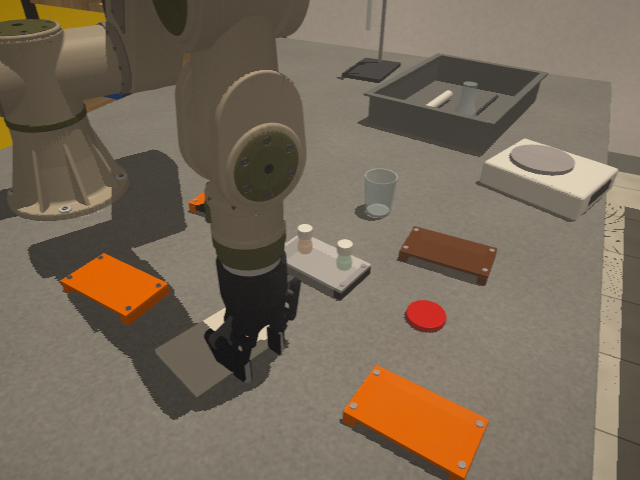

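The fingers have reached the tile's right side, though the hand hides most of it. I'll back off, lift, turn 90° and measure the tile.

Call:
carry_out:
  steps:
    - [0.2,0,-0.03,0,0,0,0]
    - [0.2,0,0,-0.04,0,0,0]
    - [0.2,0,0,-0.045,0,0,0]
    - [0.2,0,0,0,0,0,-0.1745]
    - [0.2,0,0,0,0,0,-0.1745]
    - [0.2,0,0,0,0,0,-0.1745]
    - [0.2,0,0,0,0,0,-0.1745]
    - [0.2,0,0,0,0,0,-0.1745]
    - [0.2,0,0,0,0,0,-0.1745]
    - [0.2,0,0,0,0,0,-0.1745]
    - [0.2,0,0,0,0,0,-0.1745]
    - [0.2,0,0,0,0,0,-0.1745]
    - [0.2,0,0,0,0,0,0]

```text
clock: 7.32
tcp_pos: [0.6001, -0.2102, 0.1036]
orientation: [0.0, 0.995, -0.102, -0.0]
wrist_force: [0.8, 0.3, -0.2]
finger_gap: 0.0513
```

```bash
python3 -c "
from h import *
go(0,-.315,.10,-11.5)"
```

```text
t 7.325 lat/al mm 89.8 -200.4 z 0.1036 gap 0.0513 F [ 0.8  0.3 -0.2]
turn first [ 0.0001  0.0007 -0.0027] then shift [-0.0898  0.1146  0.0036] world [ 0.489 -0.305  0.1  ]
```

Call:
carry_out:
  steps:
    - [0.2,0,0.057,0,0,0,0]
    - [0.2,0,0.058,0,0,0,0]
    - [0.2,-0.045,0,0,0,0,0]
    - [0.2,-0.045,0,0,0,0,0]
    - [0.2,0,0,0,0,0,0]

```text
clock: 7.95
tcp_pos: [0.4852, -0.3033, 0.1029]
orientation: [-0.001, 0.995, -0.103, -0.002]
wrist_force: [1.5, 0.3, -0.2]
finger_gap: 0.051
```

```bash
python3 -c "
from h import *
go(0,-.315,.019,-11.5)
for n in('side','scene'):
  c=env.read_camera(n); s=[proj(c,[*(C+a*e+b*d),.01]).astype(int) for a,b in((-.03,-.15),(0,-.15),(.03,-.15))]; print(s,[c['color'][v,u] for u,v in s]); save(c,f'pics/{n}3.png')
im=np.hstack([cv2.imread('pics/side3.png')[150:290,230:430],cv2.imread('pics/scene3.png')[220:420,140:380][:140*1]*1 if 0 else cv2.resize(cv2.imread('pics/scene3.png')[220:420,130:410],(196,140))])
cv2.imwrite('pics/both3.png',cv2.resize(im,None,fx=2,fy=2))
"
```

```text
t 7.95 lat/al mm -4.2 -314.5 z 0.1029 gap 0.051 F [ 1.5  0.3 -0.2]
turn first [-0.0021  0.0047 -0.0062] then shift [0.0042 0.0005 0.0839] world [ 0.489 -0.305  0.019]
[array([343, 217]), array([329, 214]), array([314, 211])] [array([232, 225, 198], dtype=uint8), array([234, 226, 200], dtype=uint8), array([233, 227, 198], dtype=uint8)]
[array([237, 306]), array([252, 315]), array([268, 325])] [array([194, 177, 151], dtype=uint8), array([194, 178, 152], dtype=uint8), array([193, 177, 151], dtype=uint8)]
```

View pics/both3.png

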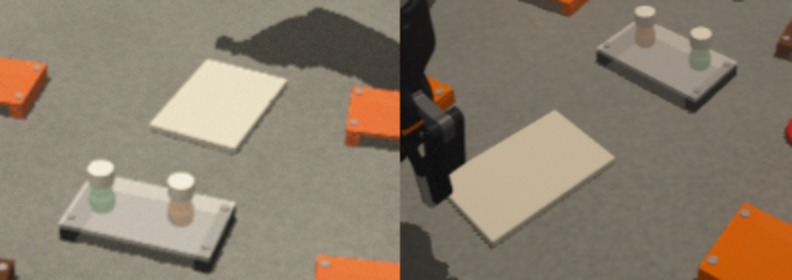

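The whole tile is visible and unshadowed in the side view, lined up better with the bridge. The scene view is clear too, apart from a finger grazing the tail corner in the picture. I'll measure now, in each camera's own bridge frame.

```bash
python3 -c "
from h import *
print('bridge side cam', [((np.array([.5497,.0063])-C)@v*1e3).round(1) for v in(e,d)],'scene cam',[((np.array([.5543,.0013])-C)@v*1e3).round(1) for v in(e,d)])
go(0,-.315,.019,-11.5)
tile('side',(329,214)); tile('scene',(252,315))"
```

```text
bridge side cam [np.float64(-2.7), np.float64(1.8)] scene cam [np.float64(2.8), np.float64(-2.2)]
t 8.05 lat/al mm 0.3 -315.6 z 0.1042 gap 0.0514 F [ 0.8 -0.4  0. ]
turn first [ 0.0006 -0.0011 -0.0036] then shift [-0.0003 -0.0006  0.0852] world [ 0.489 -0.305  0.019]
side tile lat/al [  -4.3 -207.2] size [143.9  95.9] ang 82.94
scene tile lat/al [  -1.3 -209.1] size [138.7  94.3] ang 82.84
```

```bash
python3 -c "
from h import *
go(-.0147,-.305,.019,-18.6)"
```

```text
t 8.15 lat/al mm 1.5 -315.7 z 0.1044 gap 0.051 F [ 0.5 -0.7  0.2]
turn first [ 0.001  -0.0021  0.1222] then shift [-0.0174 -0.0086  0.0854] world [ 0.477 -0.292  0.019]
```

Call:
carry_out:
  steps:
    - [0.2,0,0,0,0,0,0.122]
    - [0.2,-0.017,-0.0085,0,0,0,0]
    - [0.2,0,0,0.03,0,0,0]
    - [0.2,0,0,0.03,0,0,0]
    - [0.2,0,0,0.02,0,0,0]
    - [0.2,0,0,0.0055,0,0,0]
    - [0.2,0,0,0,0,0,0]

```text
clock: 9.02
tcp_pos: [0.4766, -0.2917, 0.0184]
orientation: [0.0, 0.987, -0.161, 0.0]
wrist_force: [-0.3, -0.1, -0.2]
finger_gap: 0.0513
```

```bash
python3 -c "
from h import *
go(-.0147,-.305,.019,-18.6)"
```

```text
t 9.025 lat/al mm -15.0 -304.8 z 0.0184 gap 0.0513 F [-0.3 -0.1 -0.2]
turn first [ 0.0002 -0.0004  0.0014] then shift [ 0.0003  0.0002 -0.0006] world [ 0.477 -0.292  0.019]
```

Call:
carry_out:
  steps:
    - [0.2,0,-0.004,0,0,0,0]
    - [0.2,0,-0.004,0,0,0,0]
    - [0.2,0,-0.004,0,0,0,0]
    - [0.2,0,-0.004,0,0,0,0]
    - [0.2,0,-0.004,0,0,0,0]
    - [0.2,0,-0.004,0,0,0,-0.01]
    - [0.2,0,-0.004,0,0,0,-0.01]
    - [0.2,0,-0.004,0,0,0,-0.01]
    - [0.2,0,-0.004,0,0,0,-0.01]
    - [0.2,0,-0.004,0,0,0,-0.01]
    - [0.2,0,-0.004,0,0,0,-0.01]
    - [0.2,0,-0.004,0,0,0,-0.01]
    - [0.2,0,-0.004,0,0,0,-0.01]
    - [0.2,0,-0.004,0,0,0,-0.01]
    - [0.2,0,-0.004,0,0,0,-0.01]
    - [0.2,0,-0.004,0,0,0,-0.01]
    - [0.2,0,-0.004,0,0,0,-0.012]
    - [0.2,0,0,0,0,0,0]

```text
clock: 11.28
tcp_pos: [0.4946, -0.2254, 0.0181]
orientation: [-0.001, 0.995, -0.1, -0.0]
wrist_force: [-0.5, -0.6, -0.4]
finger_gap: 0.0513
```

```bash
python3 -c "
from h import *
go(0,-.25,.019,-11.5)
c=env.read_camera('side');m=c['color'][150:300,230:430];cv2.imwrite('pics/s4.png',cv2.resize(m[:,:,::-1],None,fx=4,fy=4,interpolation=2))
tile('side',tuple(int(i) for i in proj(c,[*(C-.095*d),.01])));tile('scene',tuple(int(i) for i in proj(env.read_camera('scene'),[*(C-.1*d+.01*e),.01])))"
```

```text
t 11.275 lat/al mm -10.5 -236.3 z 0.0181 gap 0.0513 F [-0.5 -0.6 -0.4]
turn first [-0.001   0.0007  0.0001] then shift [ 0.0105  0.0137 -0.0009] world [ 0.502 -0.241  0.019]
side tile lat/al [ -10.4 -137.3] size [171.8  94.8] ang 89.89
scene tile lat/al [  -7.6 -155.8] size [ 94.6 138.9] ang 0.1
```

View pics/s4.png

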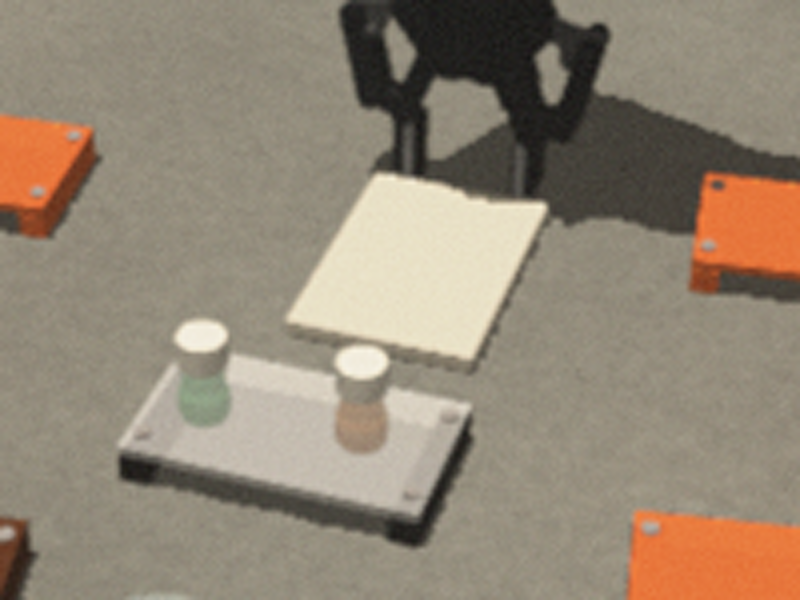

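Tile is now parallel to the bridge (0.1°), but about 9 mm towards −e in both cameras. I'll nudge it back from its left side with both fingers.

Call:
carry_out:
  steps:
    - [0.2,0,0.03,0,0,0,0]
    - [0.2,0,0,-0.04,0,0,0]
    - [0.2,0,0,-0.045,0,0,0]
    - [0.2,0,0,0,0,0,0.1745]
    - [0.2,0,0,0,0,0,0.1745]
    - [0.2,0,0,0,0,0,0.1745]
    - [0.2,0,0,0,0,0,0.1745]
    - [0.2,0,0,0,0,0,0.1745]
    - [0.2,0,0,0,0,0,0.1745]
    - [0.2,0,0,0,0,0,0.1745]
    - [0.2,0,0,0,0,0,0.1745]
    - [0.2,0,0,0,0,0,0.1745]
    - [0.2,0,0,0,0,0,0]
    - [0.2,0,0,0,0,0,0]

```text
clock: 13.22
tcp_pos: [0.4887, -0.2555, 0.1031]
orientation: [0.0, -0.634, 0.774, 0.0]
wrist_force: [0.2, 1.1, -0.9]
finger_gap: 0.0513
```

```bash
python3 -c "
from h import *
go(-.09,-.16,.019,-101.5)"
```

```text
t 13.225 lat/al mm -10.3 -266.9 z 0.1031 gap 0.0513 F [ 0.2  1.1 -0.9]
turn first [0.0004 0.0003 0.0023] then shift [-0.1069  0.0797  0.0841] world [ 0.432 -0.135  0.019]
```

Call:
carry_out:
  steps:
    - [0.2,0,0.04,0,0,0,0.002]
    - [0.2,0,0.04,0,0,0,0]
    - [0.2,-0.035,0,0,0,0,0]
    - [0.2,-0.036,0,0,0,0,0]
    - [0.2,-0.036,0,0,0,0,0]
    - [0.2,0,0,0,0,0,0]
    - [0.2,0,0,0,0,0,0]

```text
clock: 14.1
tcp_pos: [0.4323, -0.1351, 0.1034]
orientation: [-0.0, -0.632, 0.775, -0.0]
wrist_force: [-0.1, -0.7, -1.0]
finger_gap: 0.0515
```

```bash
python3 -c "
from h import *
import pickle
go(-.09,-.16,.019,-101.5)
c=pickle.load(open('scene0.pkl','rb'))
for p in((167,287),(126,314),(105,254)):print((ray(c,p,.02)[:2]-C)@np.c_[e,d]*1e3)"
```

```text
t 14.1 lat/al mm -89.6 -160.2 z 0.1034 gap 0.0515 F [-0.1 -0.7 -1. ]
turn first [-0.0005 -0.0006 -0.0009] then shift [-0.0002  0.0004  0.0844] world [ 0.432 -0.135  0.019]
[-130.21571532 -192.30175458]
[-128.88405064 -262.18780981]
[-269.89835632 -203.72606879]
```

Call:
carry_out:
  steps:
    - [0.2,0,0,0.03,0,0,0]
    - [0.2,0,0,0.03,0,0,0]
    - [0.2,0,0,0.02,0,0,0]
    - [0.2,0,0,0.0045,0,0,0]
    - [0.2,0,0,0,0,0,0]
    - [0.2,0,-0.004,0,0,0,0]
    - [0.2,0,-0.004,0,0,0,0]
    - [0.2,0,-0.004,0,0,0,0]
    - [0.2,0,-0.004,0,0,0,0]
    - [0.2,0,-0.003,0,0,0,0]
    - [0.2,0,-0.003,0,0,0,0]
    - [0.2,0,-0.003,0,0,0,0]
    - [0.2,0,-0.003,0,0,0,0]
    - [0.2,0,-0.001,0,0,0,0]
    - [0.2,0,0,0,0,0,0]

```text
clock: 15.98
tcp_pos: [0.4607, -0.1407, 0.0187]
orientation: [0.0, -0.632, 0.775, -0.0]
wrist_force: [-0.8, 0.8, -0.6]
finger_gap: 0.0513
```

```bash
python3 -c "
from h import *
go(-.06,-.16,.019,-101.5)"
```

```text
t 15.975 lat/al mm -60.6 -160.0 z 0.0187 gap 0.0513 F [-0.8  0.8 -0.6]
turn first [-0.0004 -0.     -0.0025] then shift [-0.     -0.0006 -0.0003] world [ 0.461 -0.141  0.019]
```

Back off, lift, turn to the tail pose, then measure.

Call:
carry_out:
  steps:
    - [0.2,0,0.025,0,0,0,0]
    - [0.2,0,0,-0.04,0,0,0]
    - [0.2,0,0,-0.045,0,0,0]
    - [0.2,0.05,0,0,0,0,-0.1745]
    - [0.2,0,0,0,0,0,-0.1745]
    - [0.2,0,0,0,0,0,-0.1745]
    - [0.2,0,0,0,0,0,-0.1745]
    - [0.2,0,0,0,0,0,-0.1745]
    - [0.2,0,0,0,0,0,-0.1745]
    - [0.2,0,0,0,0,0,-0.1745]
    - [0.2,0,0,0,0,0,-0.1745]
    - [0.2,0,0,0,0,0,-0.1745]
    - [0.2,0,0.06,0,0,0,0]
    - [0.2,0,0,0,0,0,0]
    - [0.2,0,0,0,0,0,0]

```text
clock: 17.85
tcp_pos: [0.4137, -0.2427, 0.1038]
orientation: [-0.0, 0.995, -0.103, 0.0]
wrist_force: [0.2, 0.5, -0.1]
finger_gap: 0.0511
```

```bash
python3 -c "
from h import *
go(-.002,-.262,.019,-11.5)
c=env.read_camera('side');save(c,'pics/s5.png'); s=env.read_camera('scene');save(s,'pics/c5.png')
for f in(.72,.9):
  tile('side',tuple(int(i) for i in proj(c,[*(C-.12*d),.01])),f);tile('scene',tuple(int(i) for i in proj(s,[*(C-.11*d+.01*e),.01])),f)
im=np.hstack([cv2.resize(c['color'][150:300,240:420],None,fx=2.2,fy=2.2,interpolation=2),cv2.resize(s['color'][210:420,150:400],None,fx=1.5,fy=330/210,interpolation=2)])
cv2.imwrite('pics/b5.png',im[:,:,::-1])"
```

```text
t 17.85 lat/al mm -86.3 -269.3 z 0.1038 gap 0.0511 F [ 0.2  0.5 -0.1]
turn first [-0.0003 -0.0003 -0.0066] then shift [ 0.0843 -0.0073  0.0848] world [ 0.498 -0.252  0.019]
side tile lat/al [  -1.8 -154.2] size [ 95.2 143.2] ang 0.21
scene tile lat/al [   0.8 -156.3] size [139.2  94.6] ang 89.94
side tile lat/al [  -2.4 -153.4] size [138.1  92.2] ang 89.96
scene tile lat/al [   0.8 -156.2] size [137.3  92.5] ang 89.89
```

View pics/b5.png

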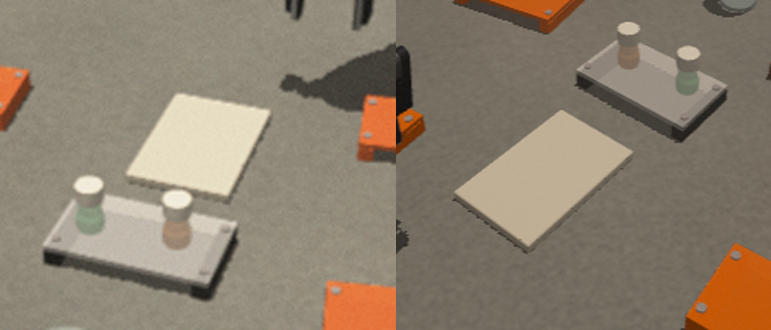

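Both views show the tile square and centred on the opening (relative offset about −0.5 mm, 0.1°). It needs about 155 mm of straight push, so the final TCP along-position is about −81 mm.

Call:
carry_out:
  steps:
    - [0.2,0.042,0.005,0,0,0,-0.006]
    - [0.2,0.042,0,0,0,0,0]
    - [0.2,0,0,0.03,0,0,0]
    - [0.2,0,0,0.03,0,0,0]
    - [0.2,0,0,0.02,0,0,0]
    - [0.2,0,0,0.005,0,0,0]
    - [0.2,0,0,0,0,0,0]
    - [0.2,0,0,0,0,0,0]

```text
clock: 19.15
tcp_pos: [0.4958, -0.2648, 0.0199]
orientation: [0.001, 0.995, -0.1, 0.001]
wrist_force: [-0.3, 0.6, -0.3]
finger_gap: 0.0514
```

```bash
python3 -c "
from h import *
go(-.002,-.19,.019,-11.5)"
```

```text
t 19.15 lat/al mm -1.4 -274.6 z 0.0199 gap 0.0514 F [-0.3  0.6 -0.3]
turn first [ 0.0009 -0.0018  0.0008] then shift [-0.0006 -0.0846  0.0009] world [ 0.512 -0.182  0.019]
```

Call:
carry_out:
  steps:
    - [0.2,0,-0.005,0.001,0,0,0]
    - [0.2,0,-0.005,0,0,0,0]
    - [0.2,0,-0.005,0,0,0,0]
    - [0.2,0,-0.005,0,0,0,0]
    - [0.2,0,-0.005,0,0,0,0]
    - [0.2,0,-0.005,0,0,0,0]
    - [0.2,0,-0.004,0,0,0,0]
    - [0.2,0,-0.004,0,0,0,0]
    - [0.2,0,-0.004,0,0,0,0]
    - [0.2,0,-0.004,0,0,0,0]
    - [0.2,0,-0.004,0,0,0,0]
    - [0.2,0,-0.004,0,0,0,0]
    - [0.2,0,-0.004,0,0,0,0]
    - [0.2,0,-0.004,0,0,0,0]
    - [0.2,0,-0.004,0,0,0,0]
    - [0.2,0,-0.004,0,0,0,0]
    - [0.2,0,-0.004,0,0,0,0]
    - [0.2,0,-0.004,0,0,0,0]
    - [0.2,0,-0.004,0,0,0,0]
    - [0.2,0,0,0,0,0,0]

```text
clock: 21.65
tcp_pos: [0.5114, -0.1835, 0.0178]
orientation: [-0.0, 0.995, -0.1, 0.0]
wrist_force: [-0.4, -0.2, 0.3]
finger_gap: 0.0511
```

```bash
python3 -c "
from h import *
go(-.002,-.0813,.019,-11.5)
c=env.read_camera('side');m=c['color'][150:300,230:430];cv2.imwrite('pics/s6.png',cv2.resize(m[:,:,::-1],None,fx=4,fy=4,interpolation=2))"
```

```text
t 21.65 lat/al mm -2.4 -191.8 z 0.0178 gap 0.0511 F [-0.4 -0.2  0.3]
turn first [-0.0006 -0.0001  0.0013] then shift [ 0.0004 -0.1105 -0.0012] world [ 0.534 -0.075  0.019]
```

View pics/s6.png

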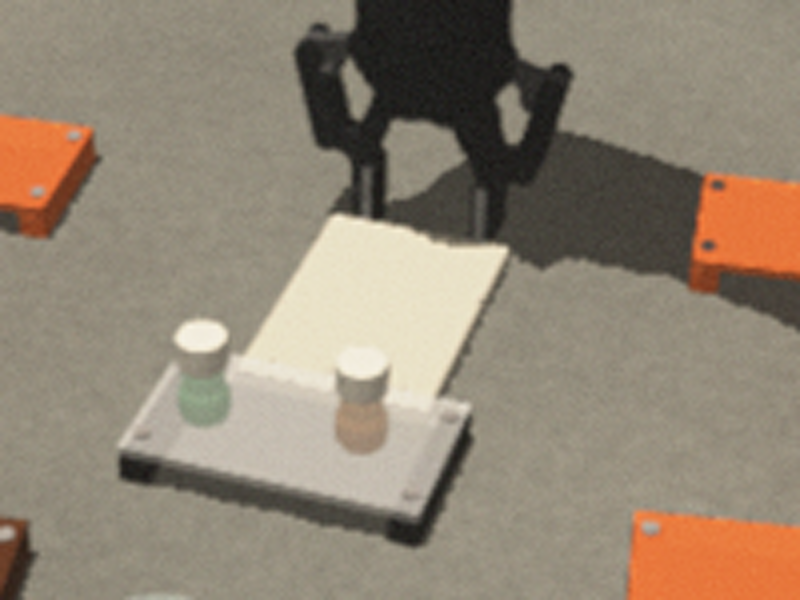

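The nose is at the deck edge, centred between the bars, so I'll push on in.

Call:
carry_out:
  steps:
    - [0.2,0,-0.004,-0.001,0,0,0]
    - [0.2,0,-0.004,0,0,0,0]
    - [0.2,0,-0.004,0,0,0,0]
    - [0.2,0,-0.004,0,0,0,0]
    - [0.2,0,-0.004,0,0,0,0]
    - [0.2,0,-0.004,0,0,0,0]
    - [0.2,0,-0.004,0,0,0,0]
    - [0.2,0,-0.004,0,0,0,0]
    - [0.2,0,-0.004,0,0,0,0]
    - [0.2,0,-0.004,0,0,0,0]
    - [0.2,0,0,0,0,0,0]

```text
clock: 23.08
tcp_pos: [0.5194, -0.1442, 0.0188]
orientation: [-0.0, 0.995, -0.1, 0.0]
wrist_force: [0.1, -0.7, 0.6]
finger_gap: 0.0512
```

Call:
carry_out:
  steps:
    - [0.2,0,-0.004,0,0,0,0]
    - [0.2,0,-0.004,0,0,0,0]
    - [0.2,0,-0.004,0,0,0,0]
    - [0.2,0,-0.004,0,0,0,0]
    - [0.2,0,-0.004,0,0,0,0]
    - [0.2,0,-0.004,0,0,0,0]
    - [0.2,0,-0.004,0,0,0,0]
    - [0.2,0,-0.004,0,0,0,0]
    - [0.2,0,-0.004,0,0,0,0]
    - [0.2,0,-0.004,0,0,0,0]
    - [0.2,0,-0.004,0,0,0,0]
    - [0.2,0,-0.004,0,0,0,0]
    - [0.2,0,-0.004,0,0,0,0]
    - [0.2,0,0,0,0,0,0]

```text
clock: 24.82
tcp_pos: [0.5298, -0.0934, 0.0188]
orientation: [-0.0, 0.995, -0.1, 0.0]
wrist_force: [0.1, 0.0, -0.1]
finger_gap: 0.051
```

```bash
python3 -c "
from h import *
go(-.002,-.0813,.019,-11.5)
c=env.read_camera('side');m=c['color'][150:300,230:430];cv2.imwrite('pics/s7.png',cv2.resize(m[:,:,::-1],None,fx=4,fy=4,interpolation=2))"
```

```text
t 24.825 lat/al mm -2.4 -99.8 z 0.0188 gap 0.051 F [ 0.1  0.  -0.1]
turn first [-0.0005 -0.0001  0.0012] then shift [ 0.0004 -0.0185 -0.0002] world [ 0.534 -0.075  0.019]
```

View pics/s7.png

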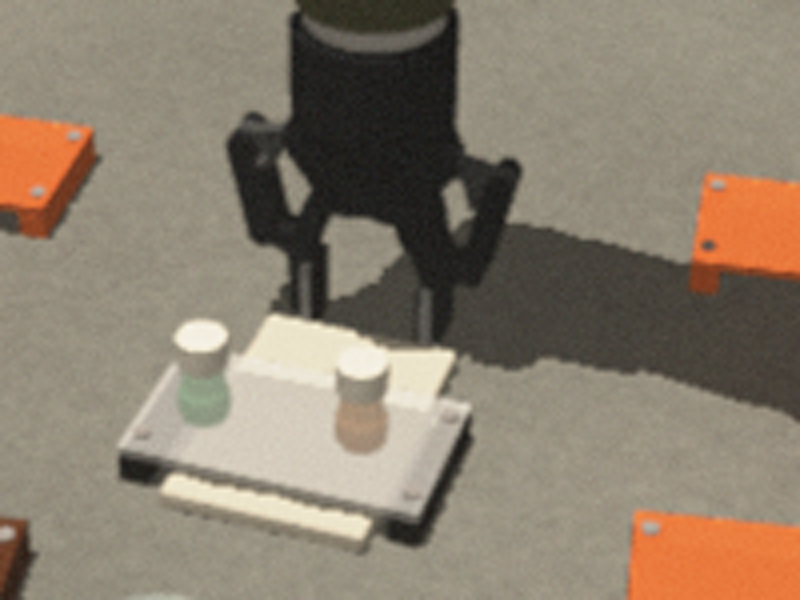

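The tile is under the bridge, with the nose out at the far end and the vials untouched. It needs about 18 mm more; I'll push 15 mm and measure.

Call:
carry_out:
  steps:
    - [0.2,0,-0.003,0,0,0,0]
    - [0.2,0,-0.003,0,0,0,0]
    - [0.2,0,-0.003,0,0,0,0]
    - [0.2,0,-0.003,0,0,0,0]
    - [0.2,0,-0.003,0,0,0,0]
    - [0.2,0,0,0,0,0,0]

```text
clock: 25.62
tcp_pos: [0.5327, -0.0787, 0.0188]
orientation: [-0.0, 0.995, -0.1, 0.0]
wrist_force: [-0.2, -0.4, -0.4]
finger_gap: 0.0506
```

```bash
cat >> h.py <<'E'
def noses():
    # bright tile runs along lines parallel to d at several lats, plane z=.01; nose end (side cam), tail end (scene cam)
    for n,rng in(("side",(.03,.10)),("scene",(-.11,-.03))):
        c=env.read_camera(n); g=cv2.cvtColor(c["color"],cv2.COLOR_RGB2GRAY).astype(np.float32); b=(-2.7,1.8) if n=="side" else (2.8,-2.2)
        for lat in(-.03,-.015,0,.015,.03):
            al=np.arange(*rng,.0005); q=np.array([proj(c,[*(C+(lat+b[0]/1e3)*e+(a+b[1]/1e3)*d),.01]) for a in al]).astype(np.float32)
            v=cv2.remap(g,q[:,:1],q[:,1:],1).ravel(); v=cv2.GaussianBlur(v[None],(5,1),0).ravel(); gr=np.gradient(v)
            i=gr.argmin() if n=="side" else gr.argmax(); print(n,lat,"edge al",(al[i]*1e3).round(1),"step",v[max(i-8,0)].round(),v[min(i+8,len(v)-1)].round())
E
python3 -c "
from h import *
go(-.002,-.0813,.019,-11.5); noses()"
```

```text
t 25.625 lat/al mm -2.4 -84.9 z 0.0188 gap 0.0506 F [-0.2 -0.4 -0.4]
turn first [-0.0005 -0.0001  0.0011] then shift [ 0.0004 -0.0036 -0.0002] world [ 0.534 -0.075  0.019]
side -0.03 edge al 66.0 step 226.0 129.0
side -0.015 edge al 66.0 step 227.0 129.0
side 0 edge al 67.0 step 226.0 131.0
side 0.015 edge al 67.0 step 225.0 127.0
side 0.03 edge al 67.0 step 225.0 129.0
scene -0.03 edge al -64.5 step 95.0 192.0
scene -0.015 edge al -63.5 step 96.0 192.0
scene 0 edge al -79.5 step 62.0 98.0
scene 0.015 edge al -83.5 step 57.0 77.0
scene 0.03 edge al -69.5 step 35.0 193.0
```

Call:
carry_out:
  steps:
    - [0.2,0,-0.0015,0,0,0,0]
    - [0.2,0,-0.0015,0,0,0,0]
    - [0.2,0,0,0,0,0,0]
    - [0.2,0,0.03,0,0,0,0]
    - [0.2,0,0.05,0,0,0,0]
    - [0.2,0,0.04,-0.04,0,0,0]
    - [0.2,0,0.04,-0.04,0,0,0]
    - [0.2,0,0.05,-0.04,0,0,0]
    - [0.2,0,0,0,0,0,0]
    - [0.2,0,0,0,0,0,0]

```text
clock: 26.98
tcp_pos: [0.4913, -0.2803, 0.1373]
orientation: [-0.001, 0.995, -0.1, -0.0]
wrist_force: [-0.3, 0.6, -0.5]
finger_gap: 0.0514
```

```bash
python3 -c "
from h import *
go(-.002,-.0813,.019,-11.5); noses()
c=env.read_camera('side'); s=env.read_camera('scene')
im=np.hstack([cv2.resize(c['color'][215:295,250:360],(400,291),interpolation=2),cv2.resize(s['color'][215:315,250:387],(399,291),interpolation=2)])
cv2.imwrite('pics/f8.png',im[:,:,::-1])"
```

```text
t 26.975 lat/al mm -2.8 -290.7 z 0.1373 gap 0.0514 F [-0.3  0.6 -0.5]
turn first [-0.0011  0.0006  0.0001] then shift [ 0.0008 -0.2094  0.1183] world [ 0.534 -0.075  0.019]
side -0.03 edge al 68.5 step 221.0 124.0
side -0.015 edge al 69.0 step 220.0 121.0
side 0 edge al 69.5 step 217.0 122.0
side 0.015 edge al 68.5 step 222.0 127.0
side 0.03 edge al 70.0 step 218.0 122.0
scene -0.03 edge al -70.0 step 96.0 186.0
scene -0.015 edge al -70.0 step 94.0 186.0
scene 0 edge al -70.0 step 95.0 185.0
scene 0.015 edge al -69.5 step 95.0 185.0
scene 0.03 edge al -69.5 step 96.0 186.0
```

View pics/f8.png

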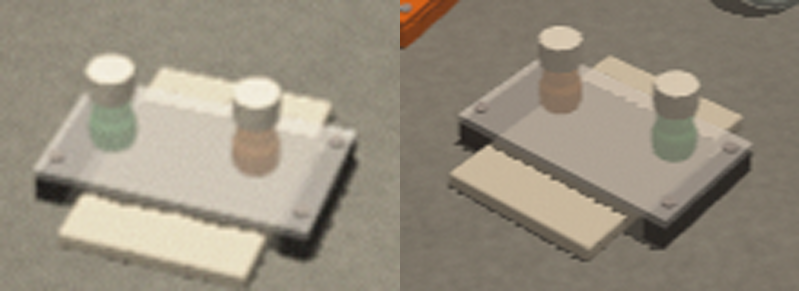

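```bash
python3 -c "
from h import *
for n,b,als in(('side',(-2.7,1.8),(.05,.062,-.06)),('scene',(2.8,-2.2),(-.05,-.062,.062))):
    c=env.read_camera(n); g=cv2.cvtColor(c['color'],cv2.COLOR_RGB2GRAY).astype(np.float32)
    for a in als:
        L=np.arange(-.065,.065,.0005); q=np.array([proj(c,[*(C+(l+b[0]/1e3)*e+(a+b[1]/1e3)*d),.01]) for l in L]).astype(np.float32)
        gr=np.gradient(cv2.GaussianBlur(cv2.remap(g,q[:,:1],q[:,1:],1).reshape(1,-1),(5,1),0).ravel())
        lo,hi=L[gr.argmax()]*1e3,L[gr.argmin()]*1e3; print(n,a,lo.round(1),hi.round(1),'ctr',((lo+hi)/2).round(2))
"
```

```text
side 0.05 -47.5 47.0 ctr -0.25
side 0.062 -48.0 47.0 ctr -0.5
side -0.06 -47.5 -22.5 ctr -35.0
scene -0.05 -49.0 45.0 ctr -2.0
scene -0.062 -49.0 44.5 ctr -2.25
scene 0.062 19.5 6.5 ctr 13.0
```

```bash
python3 -c "
from h import *
print(env.hand_in())"
```

```text
the job is handed in; nothing more can be done
None
```

The tile now lies under the clear bridge, square and close to centred, and I've handed the job in. I used the fingertips only and never gripped or lifted it: two side nudges and two pushes from behind. The work took about 27 s of robot time.

- **Along the opening:** the far end is about 69 mm from the bridge's middle and the near end about 70 mm. It therefore sticks out about 29 and 30 mm.
- **Sideways:** the two cameras disagree slightly. The side camera puts the tile about 0.3 mm off centre and the scene camera about 2 mm, both to the robot's side. That is close to the calibration error.
- **Squareness:** it is within about half a degree, judged by the tile's edges. Three edge readings were spoiled, two by vials in the way and one by a run that missed the tile. I left them out.
- **Other objects:** the vials look unmoved in the last picture. I did not measure the beaker or the red cap again, but the hand never went near them.
- **Robot:** the hand is about 20 cm behind its last push point, raised and clear of everything. The highest wrist force I saw was about 19 N, when feeling for the bench.

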